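# Draw a packing plate from the magazine and bed it under the panel

## Task

Draw the bottom packing plate straight out of the magazine, so that the other plates drop down and stay in it, and slide the plate endways into the bay under the edge of the painted panel. Push it in gently until you feel it meet the hidden stop, without pushing the stop back, and leave it lying flat against the stop. Do not disturb the jars, the bottle and the spatula that stand and lie around.

Things in the scene. Friction and masses are not known exactly. Their poses are not given: they have to be found in the camera images.
- magazine: Gravity-fed magazine, fixed: wooden base 133 x 64 mm, 30 mm high, whose top is the magazine's floor; dark steel walls and lip up to 64 mm above the table. Origin on the table under the middle of its front face; x runs level from the front into the magazine, y to its left, z up. The gap under the front lip is 11 mm high: only the bottom plate can pass, straight along -x, with 3 mm side play.
- plate1_c (a point): Centre of the bottom plate: bare aluminium, 120 mm long (x), 45 mm wide (y), 8 mm thick, 80 to 165 g. It lies level on the magazine's floor (centre 34 mm above the table) and already projects 36 to 42 mm out of the front, free at both sides, above and below; it can be pinched there across its width. The others press on it.
- plate2_c (a point): Centre of the second plate (same kind), lying on the bottom plate, wholly inside the magazine; it must drop to the floor when the bottom plate leaves.
- plate3_c (a point): Centre of the third plate, on the second.
- plate4_c (a point): Centre of the top plate, on the third.
- stack_c (a point): Point on the magazine's floor (30 mm above the table) under the middle of the stack, 66.5 mm behind the front face.
- bay_mouth (a point): Middle of the bay's mouth, on its floor. Inside, across the bay, is a hidden wooden stop bar, front face 64 to 88 mm in from the mouth, differently each time; it is out of sight under the panel and must be felt with the plate. Friction alone holds it: it gives way at 15 N. A plate against it still projects 32 to 56 mm from the mouth and lies level by itself.
- panel: Painted wooden panel 200 x 180 mm on its cradle, fixed, top 54 to 56 mm above the table. Its edge facing the robot has a bay, open to the front: 54 mm wide, floor 30 mm and roof (the panel) 42 mm above the table. Origin on the table under the middle of the bay's mouth (flush with the panel's edge); x runs level into the bay, y to its left, z up.
- jar_mid: Bystander, loose: small glass jar, blue cap, 42 mm across, 75 mm high, standing between magazine and panel. Origin: centre of its underside.
- jar_left: Bystander, loose: glass bottle, blue cap, 60 mm across, 110 mm high, on the left. Origin: centre of its underside.
- jar_right: Bystander, loose: amber jar, black cap, 52 mm across, 85 mm high, on the right. Origin: centre of its underside.
- spatula: Bystander, loose: metal spatula 160 mm long lying on the felt in front of the small jar, pointing away from the robot. Origin: middle of its length, underside.
There are look-alikes about, which are no part of the job. What is shaped like the part that bears plate4_c but green is not meant. Leave any blue look-alike of the part that bears plate1_c alone.

How it is judged:
By the outcome, as a careful person would: the job done as asked, in the order asked, and still so for the second after the job is handed in, with the robot touching nothing.
It also fails if it takes over 54 s, if anything falls off the work surface, if the arm or the gripper's body presses on something with over 40 N, if the wrist force passes 120 N, or if a joint passes its speed limit or range.

## Robot

A 6-joint arm with a two-finger parallel gripper is mounted at the origin on the work surface. World frame = base frame: x ahead of the robot, y to its left, z up, the work surface at z = 0. Lengths are in m, angles in rad, forces in N, time in s.
With the tool pointing down it reaches from about 0.325 to 0.775 m from the base axis. Payload 9.3 kg.
Tool frame: the origin (TCP) lies on the centre line of the jaws, within the pads' length; the fingertips stand 17 mm ahead of it and the grasp point (between the pads) lies 2 mm behind it; x points along the fingers, y is the direction in which the jaws open and shut, and the axes are right-handed (so a half turn about x gives the same grasp; the last joint's range is limited). The gripper opens to 85 mm and grips with 20 to 120 N. Pads are 22 mm wide; open, the fingers measure 114 mm over their backs; the gripper's body (76 mm by 85 mm) begins 54 mm behind the grasp point. The pads swing forward as they close: fully open they stand 13 mm farther back than shut.
Start: joints at [-0.153, 0.259, 0.021, 1.334, 0, 1.418], TCP at [0.55, -0, 0.248] pointing down, gripper open.
Joint ranges: [-3.04, 3.04], [-0.91, 1.82], [-1.04, 1.36], [-1.92, 1.95], [-1.52, 1.45], [-3.14, 3.14]. Speed limits (rad/s): [2.22, 2.22, 2.79, 3.14, 3.14, 3.14].

## Interface

Orientations are given as a rotation vector (axis times angle).
In Python, from station import robot, imaging, order gives the robot as it stands.
- The arm moves only by the tool step_arm, never from a script. Its arguments are lists of equal length, an entry for each row: "jaw": the opening, from 0 (shut) to 1 (fully open); "dp": the shift along the tool's x, y, z in mm, a list of three; "twist": the turn, a rotation vector about the tool's x, y, z in degrees, a list of three. A call has 1 to 20 rows; each row shifts and turns the commanded pose from where the row before left it, along the tool's axes as they then stand; what a row does not reach is not made up. A row lasts 1/10 s, in which the tool goes at most 50 mm and 8.59 degrees, less where a joint would pass 70% of its speed; a pose out of reach is approached as far as the arm can. A call is refused whole if a number of a shift passes 50 or a number of a turn 8.59, either way. A call with a gripper value outside its range is refused whole. The fingers move at their own pace and stop on an object; "newtons" is the grip in N (left out, the last holds). Time passes only in rows, so rows that do not move let the fingers close. It gives the time, the measured TCP pose, the force and the opening at its end, in the units of the state.
- robot.state(): the state, without advancing time (a new reading comes with each control period).
- imaging.grab_frame(name): name is "scene" or "side" or "wrist"; returns a dict with "img" (420x560x3 uint8, red, green, blue), "fx", "fy", "cx", "cy" (pixels), "rvec" (rotation vector, rad) and "tvec" (3), from world to camera coordinates, as OpenCV has them. Camera axes: x right, y down, z forward; pixel columns grow to the right and rows downward; lengths in m; the calibration is good to about 2 mm. A picture is of the moment at which its call begins. There is no depth.
- order.finish_job(): hands the job in, once; it reports no verdict.
The state is a dict: "t": time; "qpos": joint angles; "joint_vel": joint speeds; "joint_efforts": joint torques, N m; "position": TCP position; "tool_rot": TCP orientation; "ft_force": force on the tool from outside, world axes, zero at the start; "wrist_torque": the same for the moment, N m; "opening": opening from 0.0 (shut) to 1.0 (fully open).
Only numpy, scipy, OpenCV 4.12 (cv2) and the standard library are available. Lean on these libraries where they do the work, as an engineer would, in place of code of your own. Each camera call takes 0.05 s, during which the arm holds its last target. There are 200 camera calls.

## Working session

There is one attempt and no reset: what is moved stays moved. The work goes in short steps, Python scripts to look and compute and a tool call to move; the robot and the scene stay as the last step left them, time stands still between calls to the robot, and variables do not carry over. Pictures are saved under pics/ and viewed, about 8 in all and at most 12, crops included, and the job is handed in when it is done.

Besides the shell and the picture viewer there is one more tool, called as name(argument=value, ...), one argument or row to a line, values as JSON. step_arm: Moves the arm, as the interface text tells. Its arguments: {"type":"object","properties":{"jaw":{"type":"array"},"dp":{"type":"array"},"twist":{"type":"array"},"newtons":{"type":"number"}},"required":["jaw","dp","twist"]}

```bash
mkdir -p pics
cat > h.py <<'E'
import numpy as np, cv2
from scipy.spatial.transform import Rotation as R
from station import robot, imaging, order
def grab(n,save=None):
    f=imaging.grab_frame(n)
    if save: cv2.imwrite(f'pics/{save}.png',f['img'][:,:,::-1])
    return f
def ray(f,u,v):
    M=R.from_rotvec(f['rvec']).as_matrix(); o=-M.T@np.array(f['tvec'])
    d=M.T@np.array([(u-f['cx'])/f['fx'],(v-f['cy'])/f['fy'],1]); return o,d
def onz(f,u,v,z):
    o,d=ray(f,u,v); return o+d*(z-o[2])/d[2]
def proj(f,p):
    M=R.from_rotvec(f['rvec']).as_matrix(); c=M@np.array(p)+np.array(f['tvec'])
    return np.array([f['fx']*c[0]/c[2]+f['cx'],f['fy']*c[1]/c[2]+f['cy']])
E
python3 - <<'E'
from h import *
import pickle
fs={n:grab(n,n+'0') for n in('scene','side','wrist')}
pickle.dump(fs,open('f0.pkl','wb'))
for n,f in fs.items():
    o,_=ray(f,0,0); print(n,o.round(3),f['fx'])
s=robot.state();print({k:np.round(v,3) for k,v in s.items()})
E
```

```text
scene [ 1.084 -0.555  1.06 ] 454.6342271618258
side [-0.07  -0.767  0.891] 425.1977843687355
wrist [0.549 0.073 0.374] 352.81244778559693
{'t': np.float64(0.15), 'qpos': array([-0.153,  0.259,  0.021,  1.334,  0.   ,  1.418]), 'joint_vel': array([ 0.   , -0.002,  0.002, -0.001,  0.002,  0.001]), 'joint_efforts': array([ 3.0000e-03, -5.5597e+01,  3.4466e+01,  1.1000e-02, -0.0000e+00,
        0.0000e+00]), 'position': array([0.55 , 0.   , 0.248]), 'tool_rot': array([ 1.209,  1.21 , -1.21 ]), 'ft_force': array([ 0.105, -0.138, -0.054]), 'wrist_torque': array([ 0.002, -0.001, -0.008]), 'opening': np.float64(1.005)}
```

View pics/scene0.png

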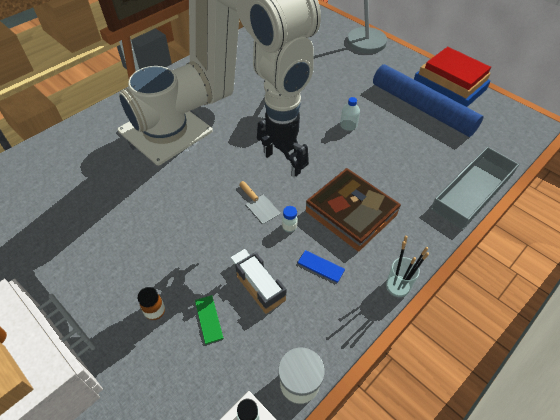

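View pics/wrist0.png

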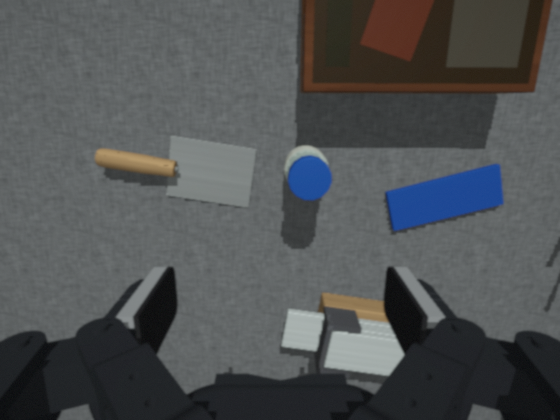

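View pics/side0.png

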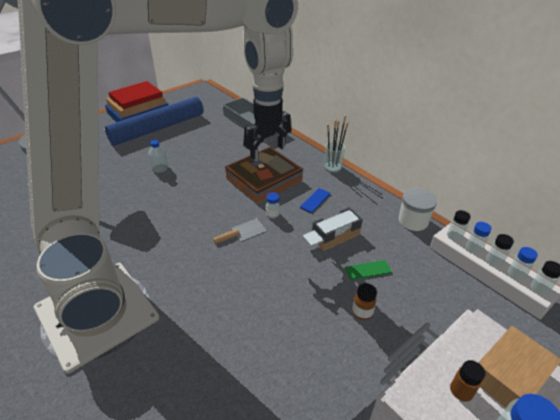

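The scene and wrist views show the magazine (scene ~(260,278)) with the plate projecting towards the robot, and the panel at scene (352,207). The small jar is at (290,218), the spatula at (260,203), and the blue and green decoys are to be left alone. Next: rough positions, plus enlarged crops of the bay and magazine.

Run:
```python
from h import *
import pickle
fs=pickle.load(open('f0.pkl','rb'));w,s,d=fs['wrist'],fs['scene'],fs['side']
for n,u,v,z in [('pl',287,309,.038),('pl',325,313,.038),('pl',322,354,.038),('pl',282,348,.038),('panNear',303,92,.055),('panFar',536,92,.055),('panleft top',303,0,.055),('jar cap',310,178,.075),('spat blade',170,136,.002),('spat',255,149,.002),('spat',248,206,.002),('handle',97,158,.01)]:
    print(n,onz(w,u,v,z)[:2].round(4))
for n,u,v,z in [('pan corner',307,200,.055),('pan',350,168,.055),('pan',400,206,.055),('pan',358,244,.055),('jarL',352,101,.11),('jarR',149,296,.085)]:
    print(n,onz(s,u,v,z)[:2].round(4))
a=cv2.resize(d['img'][130:270,210:400],None,fx=4,fy=4,interpolation=cv2.INTER_CUBIC)
cv2.imwrite('pics/sidecrop.png',a[:,:,::-1])
```

```text
pl [ 0.5562 -0.1438]
pl [ 0.5977 -0.1488]
pl [ 0.5961 -0.2022]
pl [ 0.5508 -0.1941]
panNear [0.5686 0.0802]
panFar [0.7688 0.0799]
panleft top [0.5674 0.1504]
jar cap [0.5747 0.0091]
spat blade [0.4346 0.0382]
spat [0.5225 0.0246]
spat [ 0.5135 -0.0377]
handle [0.3596 0.0166]
pan corner [0.5717 0.0814]
pan [0.5798 0.2643]
pan [0.7726 0.2505]
pan [0.7687 0.0663]
jarL [0.424  0.4542]
jarR [ 0.5195 -0.4153]
```

View pics/sidecrop.png

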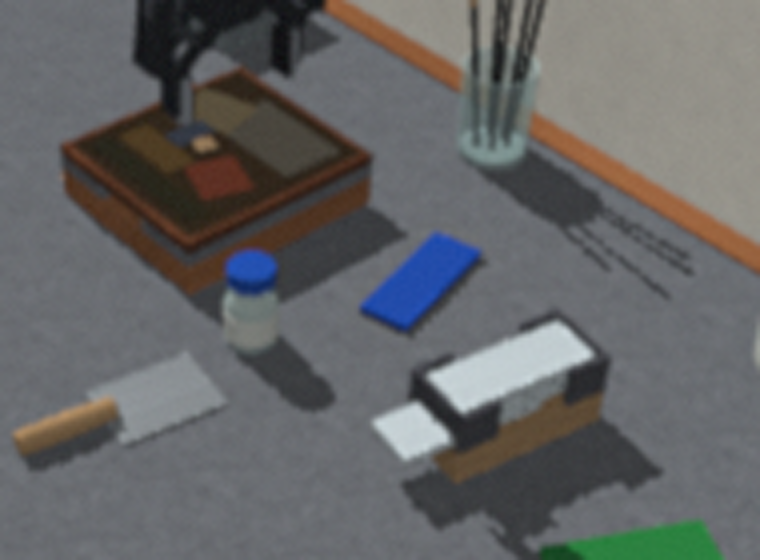

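The side crop shows the bay as a dark slot in the panel's robot-facing face, near (110,205). I'll turn the jaws 90° so the wrist camera looks towards +x, then look into the bay.

step_arm(
  jaw=[1, 1, 1, 1, 1, 1, 1, 1, 1, 1, 1, 1, 1, 1, 1, 1, 1, 1],
  dp=[
    [10, 0, 0],
    [10, 0, 0],
    [10, 0, 0],
    [10, 0, 0],
    [10, 0, 0],
    [10, 0, 0],
    [10, 0, 0],
    [10, 0, 0],
    [10, 0, 0],
    [10, 0, 0],
    [10, 0, 0],
    [0, 32, -14],
    [0, 32, -14],
    [0, 32, -14],
    [0, 32, -14],
    [0, 32, -14],
    [0, 0, 0],
    [0, 0, 0],
  ],
  twist=[
    [-8.18, 0, 0],
    [-8.18, 0, 0],
    [-8.18, 0, 0],
    [-8.18, 0, 0],
    [-8.18, 0, 0],
    [-8.18, 0, 0],
    [-8.18, 0, 0],
    [-8.18, 0, 0],
    [-8.18, 0, 0],
    [-8.18, 0, 0],
    [-8.2, 0, 0],
    [0, 0, 0],
    [0, 0, 0],
    [0, 0, 0],
    [0, 0, 0],
    [0, 0, 0],
    [0, 0, 0],
    [0, 0, 0],
  ],
  newtons=60,
)

```text
t: 1.95
position: [0.4797, 0.1606, 0.1382]
tool_rot: [-0.002, 1.571, 0.001]
ft_force: [0.1, -1.4, 0.1]
opening: 0.998
```

Run:
```python
from h import *
import pickle
f=grab('wrist','wrist1');pickle.dump(f,open('f1.pkl','wb'));print(ray(f,0,0)[0])
cv2.imwrite('pics/wrist1b.png',cv2.resize(f['img'],(784,588),interpolation=cv2.INTER_CUBIC)[:,:,::-1])
```

```text
[0.4061491  0.1602091  0.26420667]
```

View pics/wrist1b.png

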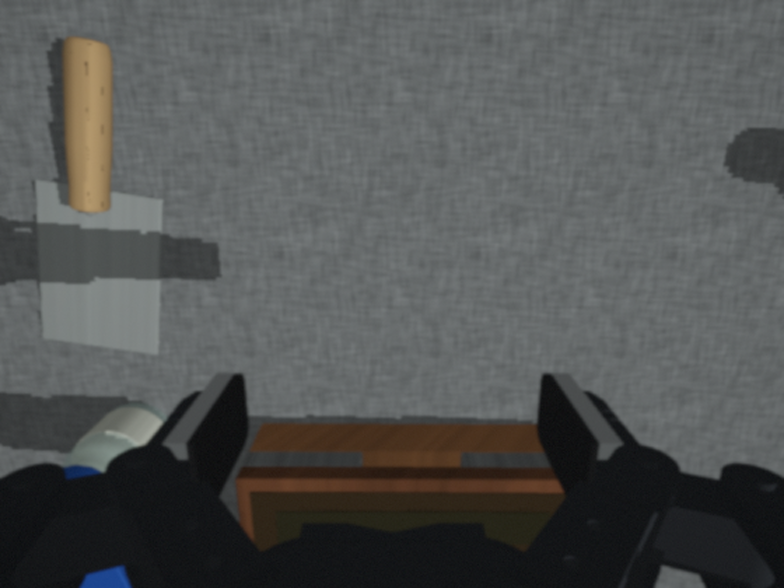

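The wrist view shows the panel's front face. Grey cheeks (245–362 and 460–550, v≈460) flank a wooden opening at 362–460, which is the bay. The jar is at the lower left and the spatula at the left.

Run:
```python
from h import *
import pickle
f=pickle.load(open('f1.pkl','rb'))
hsv=cv2.cvtColor(f['img'],cv2.COLOR_RGB2HSV)
for v in range(318,346,2): 
    r=hsv[v,160:400,1]>90; e=np.where(np.diff(r.astype(int)))[0]+160; print(v,e)
for u in (200,230,280,360,375): print(u,f['img'][296:352:2,u,0], hsv[296:352:2,u,1])
# candidate
for u,v in [(258.5,324),(328.5,324)]: print(onz(f,u,v,.03).round(4),onz(f,u,v,.036).round(4))
for u,v,z in [(170,337,.055),(404,337,.055)]: print('panel edge',onz(f,u,v,z).round(4))
```

```text
318 [179 387]
320 [178 388]
322 [179 180 181 182 198 199 200 201 203 204 205 206 213 388]
324 [258 328]
326 [258 328]
328 [258 328]
330 [258 328]
332 [258 328]
334 [172 338 339 340 345 346 347 352 353 357 380 381 383 384 385 386 388 393]
336 [171 395]
338 [170 396]
340 [169 397]
342 [168 398]
344 [168]
200 [105  76  61  66  71  72  75  73  72  72  73  72  71  66  51  49  50  52
  52  45  46  47  52  80  96  95  95  86] [ 12  16   4  81 144 149 150 154 152 149 157 149 151  89   0  10  10   5
  10 125 150 141 142 150 143 148 148 148]
230 [95 65 62 67 71 74 74 71 68 70 71 71 69 66 55 54 54 55 53 48 48 48 51 78
 92 94 92 85] [ 10   8  12  61 144 145 152 151 154 142 147 147 152 100   5   9  13   9
  14 133 154 138 145 150 152 152 155 150]
280 [98 80 64 66 70 66 68 68 71 72 74 73 72 78 83 83 83 84 76 48 42 41 43 64
 80 81 82 75] [ 12  12   8  39 135 147 150 154 147 149 145 150 152 150 147 151 151 152
 151 149 146 149 142 151 150 151 143 150]
360 [106  99  69  69  72  73  74  74  74  75  74  73  74  74  57  54  51  51
  51  47  45  44  45  65  86  88  88  84] [ 11  12  14  18 138 147 152 152 141 146 152 157 152 121  18   9  14  14
   5  76 136 145 147 145 145 148 148 143]
375 [98 99 77 63 74 73 72 72 71 70 71 70 70 70 55 49 52 52 55 50 49 48 50 69
 93 96 97 91] [ 15  10  13  32 141 154 152 152 151 149 151 149 153 117  19  19   9   9
   0  87 146 143 148 152 151 149 147 149]
[0.5705 0.1436 0.03  ] [0.5663 0.1441 0.036 ]
[0.5704 0.1975 0.03  ] [0.5662 0.1965 0.036 ]
panel edge [0.5635 0.0836 0.055 ]
panel edge [0.5633 0.2465 0.055 ]
```

step_arm(
  jaw=[1, 1, 1, 1, 1, 1, 1, 1, 1, 1, 1],
  dp=[
    [0, -41, 5],
    [0, -41, 5],
    [0, -41, 5],
    [0, -41, 5],
    [0, -41, 5],
    [0, -41, 5],
    [0, -41, 5],
    [0, -41, 5],
    [0, 0, 0],
    [0, 0, 0],
    [0, 0, 0],
  ],
  twist=[
    [0, 0, 0],
    [0, 0, 0],
    [0, 0, 0],
    [0, 0, 0],
    [0, 0, 0],
    [0, 0, 0],
    [0, 0, 0],
    [0, 0, 0],
    [0, 0, 0],
    [0, 0, 0],
    [0, 0, 0],
  ],
)

```text
t: 3.1
position: [0.5196, -0.1681, 0.1381]
tool_rot: [0.001, 1.571, -0.0]
ft_force: [0.1, 0.2, 0.1]
opening: 0.998
```

Run:
```python
from h import *
import pickle
f=pickle.load(open('f1.pkl','rb'))
im=f['img'].astype(int)
P=[];Q=[]
for u in range(190,380,4):
    if not 250<u<336:
        s=cv2.cvtColor(f['img'],cv2.COLOR_RGB2HSV)[316:330,u,1]; P.append(onz(f,u,316+np.where(s>75)[0].max()+.5,.03))
    r=im[336:350,u,0]; Q.append(onz(f,u,336+np.argmax(np.diff(r))+.5,.055))
for A in (P,Q):
    A=np.array(A); k=np.polyfit(A[:,1],A[:,0],1); print('slope deg',np.degrees(np.arctan(k[0])),'x at .1705',np.polyval(k,.1705))
f=grab('wrist','wrist2');pickle.dump(f,open('f2.pkl','wb'));print(ray(f,0,0)[0])
cv2.imwrite('pics/wrist2b.png',cv2.resize(f['img'],(784,588),interpolation=cv2.INTER_CUBIC)[:,:,::-1])
```

```text
slope deg 0.016932796508183193 x at .1705 0.5691931136128975
slope deg 0.10406588229329441 x at .1705 0.5671865047512096
[ 0.44606805 -0.16829927  0.26405424]
```

View pics/wrist2b.png

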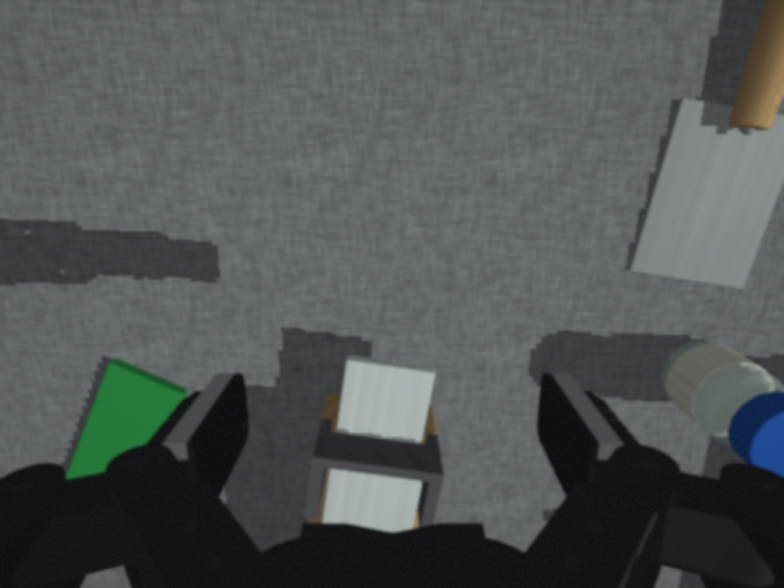

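The plate's projecting end is clearly seen between the fingers, with corners near (349,360), (435,372), (424,442) and (337,428). The dark lip is below it, and the green look-alike is to the left.

Run:
```python
from h import *
import pickle
f=pickle.load(open('f2.pkl','rb'))
hsv=cv2.cvtColor(f['img'],cv2.COLOR_RGB2HSV)
m=((hsv[:,:,2]>150)&(hsv[:,:,1]<40)).astype(np.uint8); m[:250]=0;m[325:]=0;m[:,:230]=0;m[:,330:]=0
c=max(cv2.findContours(m,0,cv2.CHAIN_APPROX_NONE)[0],key=cv2.contourArea)[:,0].astype(float)
print(cv2.boundingRect(c.astype(np.int32)))
P=np.array([onz(f,u+0.,v+0.,.038)[:2] for u,v in c])*1000
r=cv2.minAreaRect(P.astype(np.float32));print(r, cv2.boxPoints(r).round(1).tolist())
# magazine lip top corners & vert
for u,v,z in [(320,424,.064),(437,437,.064),(313,460,.064),(441,472,.064)]: print(onz(f,u*560/784,v*560/784,z)[:2].round(4))
```

```text
(242, 258, 68, 57)
((573.4595336914062, -172.11404418945312), (44.288177490234375, 40.104347229003906), 80.96707916259766) [[550.2000122070312, -190.8000030517578], [589.7999877929688, -197.10000610351562], [596.7000122070312, -153.39999389648438], [557.0999755859375, -147.10000610351562]]
[ 0.5704 -0.2017]
[ 0.5773 -0.1477]
[ 0.5896 -0.2058]
[ 0.5964 -0.1453]
```

step_arm(
  jaw=[1, 1, 1, 1, 1, 1, 1, 1, 1, 1, 1, 1, 1, 0.8, 0.8],
  dp=[
    [0, 0, 0],
    [0, 0, 0],
    [0, 4.3, 24],
    [0, 0, 24.7],
    [15, 0, 0],
    [15, 0, 0],
    [15, 0, 0],
    [15, 0, 0],
    [15, 0, 0],
    [15, 0, 0],
    [6, 0, 0],
    [5, 0, 0],
    [5, 0, 0],
    [0, 0, 0],
    [0, 0, 0],
  ],
  twist=[
    [4.5, 0, 0],
    [4.5, 0, 0],
    [0, 0, 0],
    [0, 0, 0],
    [0, 0, 0],
    [0, 0, 0],
    [0, 0, 0],
    [0, 0, 0],
    [0, 0, 0],
    [0, 0, 0],
    [0, 0, 0],
    [0, 0, 0],
    [0, 0, 0],
    [0, 0, 0],
    [0, 0, 0],
  ],
)

```text
t: 4.65
position: [0.569, -0.1714, 0.0327]
tool_rot: [0.123, 1.567, -0.123]
ft_force: [0.6, 0.0, 0.5]
opening: 0.798
```

Run:
```python
from h import *
f=grab('wrist')
a=cv2.resize(f['img'][210:420,140:420],None,fx=2.5,fy=2.5);cv2.imwrite('pics/wrist3.png',a[:,:,::-1])
```

```text
(no output)
```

View pics/wrist3.png

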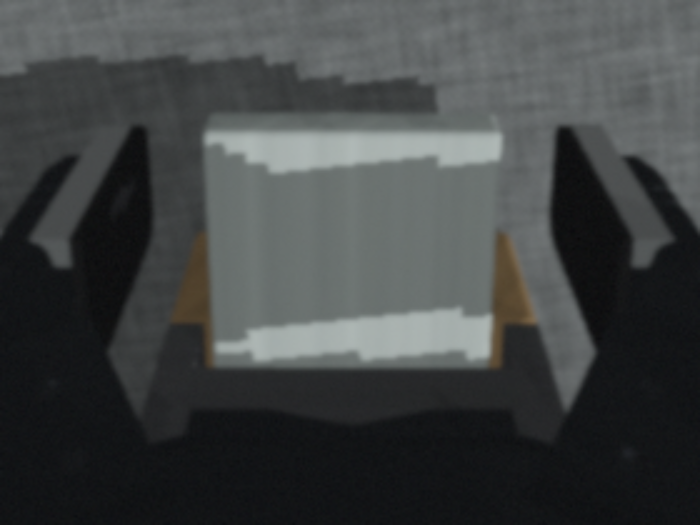

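The plate is centred between the pads with equal gaps (about 55 px each side), aligned and clear of the base. Closing now.

step_arm(
  jaw=[0.6, 0.55, 0.5, 0.45, 0.4, 0.4, 0.4, 0.4, 0.4],
  dp=[
    [0, 0, 0],
    [0, 0, 0],
    [0, 0, 0],
    [0, 0, 0],
    [0, 0, 0],
    [0, 0, 0],
    [0, 0, 0],
    [0, 0, 0],
    [0, 0, 0],
  ],
  twist=[
    [0, 0, 0],
    [0, 0, 0],
    [0, 0, 0],
    [0, 0, 0],
    [0, 0, 0],
    [0, 0, 0],
    [0, 0, 0],
    [0, 0, 0],
    [0, 0, 0],
  ],
  newtons=60,
)

```text
t: 5.6
position: [0.5689, -0.1715, 0.0328]
tool_rot: [0.123, 1.567, -0.124]
ft_force: [-0.8, 1.1, 5.6]
opening: 0.513
```

step_arm(
  jaw=[0.3, 0.3, 0.3, 0.3, 0.3],
  dp=[
    [0, 0, 0],
    [0, 0, 0],
    [0, 0, -1],
    [0, 0, -3],
    [0, 0, -4],
  ],
  twist=[
    [0, 0, 0],
    [0, 0, 0],
    [0, 0, 0],
    [0, 0, 0],
    [0, 0, 0],
  ],
)

```text
t: 6.1
position: [0.562, -0.1706, 0.0329]
tool_rot: [0.123, 1.564, -0.124]
ft_force: [5.7, -0.6, 2.6]
opening: 0.51
```

step_arm(
  jaw=[0.3, 0.3, 0.3, 0.3, 0.3, 0.3, 0.3, 0.3, 0.3, 0.3],
  dp=[
    [0, 0, -5],
    [0, 0, -6],
    [0, 0, -6],
    [0, 0, -6],
    [0, 0, -6],
    [0, 0, -6],
    [0, 0, -6],
    [0, 0, -6],
    [0, 0, -6],
    [0, 0, -3],
  ],
  twist=[
    [0, 0, 0],
    [0, 0, 0],
    [0, 0, 0],
    [0, 0, 0],
    [0, 0, 0],
    [0, 0, 0],
    [0, 0, 0],
    [0, 0, 0],
    [0, 0, 0],
    [0, 0, 0],
  ],
)

```text
t: 7.1
position: [0.5047, -0.1611, 0.0322]
tool_rot: [0.124, 1.568, -0.123]
ft_force: [1.4, -0.6, 0.5]
opening: 0.513
```

step_arm(
  jaw=[0.3, 0.3, 0.3, 0.3, 0.3, 0.3, 0.3, 0.3],
  dp=[
    [0, 0, -5],
    [0, 0, -6],
    [0, 0, -6],
    [0, 0, -6],
    [0, 0, -6],
    [0, 0, -5],
    [0, 0, 0],
    [0, 0, 0],
  ],
  twist=[
    [0, 0, 0],
    [0, 0, 0],
    [0, 0, 0],
    [0, 0, 0],
    [0, 0, 0],
    [0, 0, 0],
    [0, 0, 0],
    [0, 0, 0],
  ],
)

```text
t: 7.9
position: [0.472, -0.1561, 0.0324]
tool_rot: [0.123, 1.567, -0.124]
ft_force: [-0.3, 0.1, -1.1]
opening: 0.515
```

Run:
```python
from h import *
import pickle
f=grab('wrist');s=grab('scene');d=grab('side')
pickle.dump((f,s,d),open('f4.pkl','wb'))
r=lambda x:cv2.resize(x,(400,300),interpolation=cv2.INTER_CUBIC)
a=np.vstack([np.hstack([r(f['img']),r(s['img'][200:350,160:360])]),np.hstack([r(d['img'][160:280,240:400]),r(f['img'][210:420,140:420])])])
cv2.imwrite('pics/m4.png',a[:,:,::-1])
```

```text
(no output)
```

View pics/m4.png

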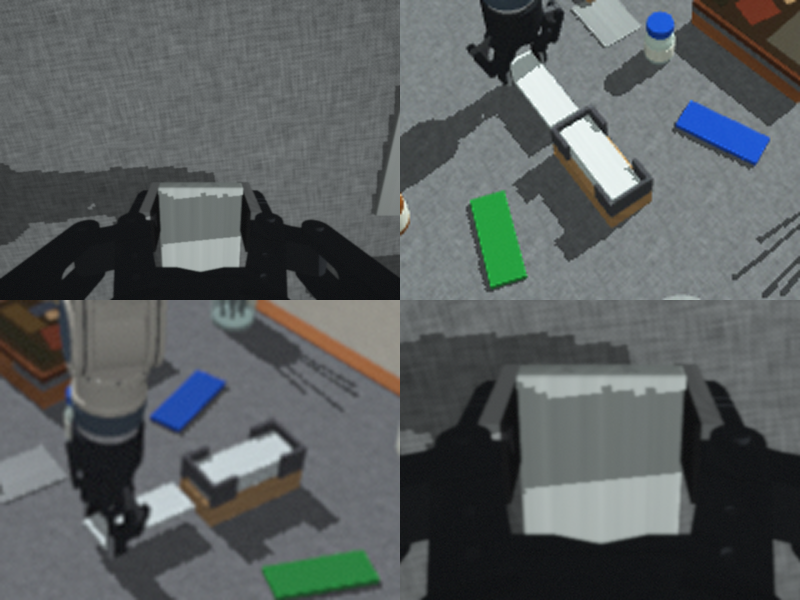

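The three upper plates dropped level and stayed in the magazine. The plate is held square and its far end is just clear of the front face. I'll back off, lift and carry it to the bay.

step_arm(
  jaw=[0.3, 0.3, 0.3, 0.3, 0.3, 0.3, 0.3, 0.3, 0.3, 0.3],
  dp=[
    [0, 0, -8],
    [0, 0, -12],
    [-8, 0, 0],
    [-17, 0, 0],
    [-20, 0, 0],
    [-20, 0, 0],
    [-10, 0, 0],
    [0, 0, 0],
    [0, 0, 0],
    [0, 0, 0],
  ],
  twist=[
    [0, 0, 0],
    [0, 0, 0],
    [0, 0, 0],
    [0, 0, 0],
    [0, 0, 0],
    [0, 0, 0],
    [0, 0, 0],
    [-4.5, 0, 0],
    [-4.5, 0, 0],
    [0, 0, 0],
  ],
)

```text
t: 9.05
position: [0.4521, -0.1529, 0.1074]
tool_rot: [-0.001, 1.571, 0.001]
ft_force: [-0.8, 0.7, -1.5]
opening: 0.51
```

step_arm(
  jaw=[0.3, 0.3, 0.3, 0.3, 0.3, 0.3, 0.3, 0.3, 0.3, 0.3, 0.3, 0.3, 0.3, 0.3, 0.3],
  dp=[
    [0, 10, -2],
    [0, 20, -2],
    [0, 28, -2],
    [0, 30, -1],
    [0, 30, -1],
    [0, 30, -1],
    [0, 30, 0],
    [0, 30, 0],
    [0, 30, 0],
    [0, 30, 0],
    [0, 28, 0],
    [0, 18, 0],
    [0, 9, 0],
    [0, 0, 0],
    [0, 0, 0],
  ],
  twist=[
    [0, 0, 0],
    [0, 0, 0],
    [0, 0, 0],
    [0, 0, 0],
    [0, 0, 0],
    [0, 0, 0],
    [0, 0, 0],
    [0, 0, 0],
    [0, 0, 0],
    [0, 0, 0],
    [0, 0, 0],
    [0, 0, 0],
    [0, 0, 0],
    [0, 0, 0],
    [0, 0, 0],
  ],
)

```text
t: 10.55
position: [0.4429, 0.1697, 0.1072]
tool_rot: [0.0, 1.571, -0.001]
ft_force: [-0.3, -0.3, -0.6]
opening: 0.509
```

step_arm(
  jaw=[0.3, 0.3, 0.3, 0.3, 0.3, 0.3, 0.3, 0.3],
  dp=[
    [10, 0.8, 0],
    [15, 0, 0],
    [15, 0, 0],
    [15, 0, 0],
    [12, 0, 0],
    [5.7, 0, 0],
    [0, 0, 0],
    [0, 0, 0],
  ],
  twist=[
    [0, 0, 0],
    [0, 0, 0],
    [0, 0, 0],
    [0, 0, 0],
    [0, 0, 0],
    [0, 0, 0],
    [0, 0, 0],
    [0, 0, 0],
  ],
)

```text
t: 11.35
position: [0.4434, 0.1706, 0.0347]
tool_rot: [0.001, 1.571, -0.001]
ft_force: [0.5, 0.8, -0.6]
opening: 0.513
```

Run:
```python
from h import *
import pickle
f=grab('wrist');s=grab('scene');d=grab('side')
pickle.dump((f,s,d),open('f5.pkl','wb'))
print(robot.state()['position'],proj(d,[.5685,.1705,.034]),proj(s,[.5685,.1705,.034]))
r=lambda x:cv2.resize(x,(400,300),interpolation=cv2.INTER_CUBIC)
a=np.vstack([np.hstack([r(f['img']),r(s['img'][120:240,240:400])]),np.hstack([r(d['img'][110:215,190:330]),r(f['img'][210:420,140:420])])])
cv2.imwrite('pics/m5.png',a[:,:,::-1])
```

```text
[0.44360688 0.17085774 0.03508571] [239.9118347 182.7075404] [326.1179325 187.3122006]
```

View pics/m5.png

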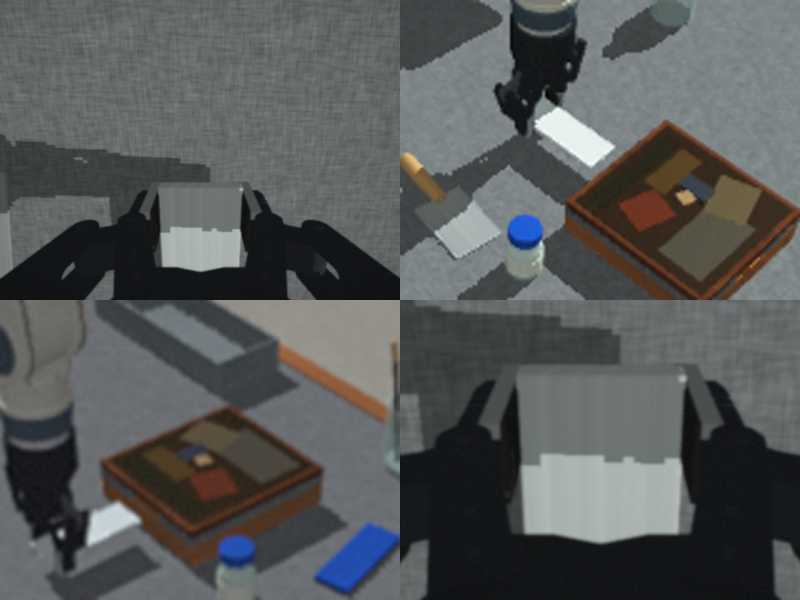

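The plate sits in front of the bay, aligned and about 20 mm out. I'll triangulate its leading corners to check level and height.

Run:
```python
from h import *
import pickle
f,s,d=pickle.load(open('f5.pkl','rb'))
def Pm(f):
    K=np.array([[f['fx'],0,f['cx']],[0,f['fy'],f['cy']],[0,0,1]])
    return K@np.c_[R.from_rotvec(f['rvec']).as_matrix(),f['tvec']]
def corners(f,box):
    x0,y0,x1,y1=box; hsv=cv2.cvtColor(f['img'],cv2.COLOR_RGB2HSV)
    m=np.zeros(hsv.shape[:2],np.uint8); m[y0:y1,x0:x1]=((hsv[y0:y1,x0:x1,2]>165)&(hsv[y0:y1,x0:x1,1]<60))
    c=max(cv2.findContours(m,0,1)[0],key=cv2.contourArea)
    return cv2.boxPoints(cv2.minAreaRect(c)), cv2.approxPolyDP(c,2,True)[:,0]
S=corners(s,(290,155,335,195));D=corners(d,(205,175,245,205))
print(S[0].round(1).tolist(),S[1].tolist());print(D[0].round(1).tolist(),D[1].tolist())
for a,b in [((326,178.8),(234.8,182.5)),((318.8,186.8),(239,186.7))]:
    X=cv2.triangulatePoints(Pm(s),Pm(d),np.array(a,float),np.array(b,float));print((X[:3]/X[3]).ravel().round(4))
for p in [(.548,.193,.0398),(.548,.148,.0398)]: print(proj(s,p).round(1),proj(d,p).round(1))
```

```text
[[292.5, 170.10000610351562], [300.0, 159.60000610351562], [325.70001220703125, 178.0], [318.20001220703125, 188.5]] [[294, 168], [315, 186], [325, 179], [304, 163]]
[[217.0, 187.0], [233.8000030517578, 178.60000610351562], [238.0, 187.0], [221.1999969482422, 195.39999389648438]] [[238, 187], [231, 181], [223, 184], [221, 195]]
[0.5528 0.1841 0.0407]
[0.5528 0.155  0.0351]
[326.1 178.3] [230.9 180.5]
[316.  186.4] [238.8 186.9]
```

Predicted and observed corners agree within about 0.7 px, so the plate is level. Inserting with force checks.

step_arm(
  jaw=[0.3, 0.3, 0.3, 0.3, 0.3, 0.3, 0.3, 0.3, 0.3],
  dp=[
    [0, 0, 4],
    [0, 0, 4],
    [0, 0, 4],
    [0, 0, 4],
    [0, 0, 3],
    [0, 0, 3],
    [0, 0, 3],
    [0, 0, 3],
    [0, 0, 3],
  ],
  twist=[
    [0, 0, 0],
    [0, 0, 0],
    [0, 0, 0],
    [0, 0, 0],
    [0, 0, 0],
    [0, 0, 0],
    [0, 0, 0],
    [0, 0, 0],
    [0, 0, 0],
  ],
)

```text
t: 12.4
position: [0.4744, 0.1709, 0.0346]
tool_rot: [-0.0, 1.571, 0.0]
ft_force: [0.6, -0.2, -1.1]
opening: 0.51
```

step_arm(
  jaw=[0.3, 0.3, 0.3, 0.3, 0.3, 0.3, 0.3, 0.3, 0.3, 0.3],
  dp=[
    [0, 0, 4],
    [0, 0, 4],
    [0, 0, 4],
    [0, 0, 4],
    [0, 0, 4],
    [0, 0, 4],
    [0, 0, 4],
    [0, 0, 4],
    [0, 0, 4],
    [0, 0, 4],
  ],
  twist=[
    [0, 0, 0],
    [0, 0, 0],
    [0, 0, 0],
    [0, 0, 0],
    [0, 0, 0],
    [0, 0, 0],
    [0, 0, 0],
    [0, 0, 0],
    [0, 0, 0],
    [0, 0, 0],
  ],
)

```text
t: 13.4
position: [0.5146, 0.1709, 0.0346]
tool_rot: [-0.0, 1.571, 0.0]
ft_force: [0.2, -1.2, -0.1]
opening: 0.508
```

step_arm(
  jaw=[0.3, 0.3, 0.3, 0.3, 0.3, 0.3, 0.3],
  dp=[
    [0, 0, 3],
    [0, 0, 3],
    [0, 0, 2],
    [0, 0, 0],
    [0.5, 0, 0],
    [0.5, 0, 0],
    [0, 0, 0],
  ],
  twist=[
    [0, 0, 0],
    [0, 0, 0],
    [0, 0, 0],
    [0, 0, 0],
    [0, 0, 0],
    [0, 0, 0],
    [0, 0, 0],
  ],
)

```text
t: 14.1
position: [0.522, 0.1709, 0.0335]
tool_rot: [-0.0, 1.571, 0.0]
ft_force: [0.3, -0.4, -1.8]
opening: 0.513
```

step_arm(
  jaw=[0.3, 0.3, 0.3],
  dp=[
    [0.3, 0, 0],
    [0.2, 0, 0],
    [0, 0, 0],
  ],
  twist=[
    [0, 0, 0],
    [0, 0, 0],
    [0, 0, 0],
  ],
)

```text
t: 14.4
position: [0.5222, 0.1709, 0.0331]
tool_rot: [-0.0, 1.571, 0.0]
ft_force: [-0.5, -0.6, -1.0]
opening: 0.508
```

step_arm(
  jaw=[0.3, 0.3],
  dp=[
    [0, 0, 1],
    [0, 0, 1],
  ],
  twist=[
    [0, 0, 0],
    [0, 0, 0],
  ],
)

```text
t: 14.6
position: [0.5243, 0.1709, 0.0331]
tool_rot: [0.0, 1.571, -0.0]
ft_force: [-0.4, -0.3, 0.2]
opening: 0.513
```

step_arm(
  jaw=[0.3, 0.3, 0.3],
  dp=[
    [0, 0, 0.5],
    [0, 0, 0.5],
    [0, 0, 0.5],
  ],
  twist=[
    [0, 0, 0],
    [0, 0, 0],
    [0, 0, 0],
  ],
)

```text
t: 14.9
position: [0.5258, 0.1709, 0.0331]
tool_rot: [0.0, 1.571, -0.0]
ft_force: [-0.5, -0.4, -0.9]
opening: 0.512
```

step_arm(
  jaw=[0.3, 0.3, 0.3],
  dp=[
    [0, 0, 0.5],
    [0, 0, 0.5],
    [0, 0, 0.5],
  ],
  twist=[
    [0, 0, 0],
    [0, 0, 0],
    [0, 0, 0],
  ],
)

```text
t: 15.2
position: [0.5273, 0.1709, 0.0331]
tool_rot: [0.0, 1.571, -0.0]
ft_force: [0.6, 0.1, -1.1]
opening: 0.511
```

step_arm(
  jaw=[0.3, 0.3, 0.3],
  dp=[
    [0, 0, 0.5],
    [0, 0, 0.5],
    [0, 0, 0.5],
  ],
  twist=[
    [0, 0, 0],
    [0, 0, 0],
    [0, 0, 0],
  ],
)

```text
t: 15.5
position: [0.5288, 0.1709, 0.0331]
tool_rot: [0.0, 1.571, -0.0]
ft_force: [-0.5, -0.6, -0.6]
opening: 0.512
```

step_arm(
  jaw=[0.3, 0.3, 0.3],
  dp=[
    [0, 0, 0.5],
    [0, 0, 0.5],
    [0, 0, 0.5],
  ],
  twist=[
    [0, 0, 0],
    [0, 0, 0],
    [0, 0, 0],
  ],
)

```text
t: 15.8
position: [0.5303, 0.1709, 0.0331]
tool_rot: [0.0, 1.571, -0.0]
ft_force: [0.6, 0.2, 0.6]
opening: 0.511
```

step_arm(
  jaw=[0.3, 0.3, 0.3],
  dp=[
    [0, 0, 0.5],
    [0, 0, 0.5],
    [0, 0, 0.5],
  ],
  twist=[
    [0, 0, 0],
    [0, 0, 0],
    [0, 0, 0],
  ],
)

```text
t: 16.1
position: [0.5318, 0.1709, 0.0331]
tool_rot: [-0.0, 1.571, 0.0]
ft_force: [0.2, 0.2, -1.0]
opening: 0.509
```

step_arm(
  jaw=[0.3, 0.3, 0.3],
  dp=[
    [0, 0, 0.5],
    [0, 0, 0.5],
    [0, 0, 0.5],
  ],
  twist=[
    [0, 0, 0],
    [0, 0, 0],
    [0, 0, 0],
  ],
)

```text
t: 16.4
position: [0.5333, 0.1709, 0.0331]
tool_rot: [-0.0, 1.571, -0.0]
ft_force: [0.6, 0.2, -1.7]
opening: 0.51
```

step_arm(
  jaw=[0.3, 0.3, 0.3],
  dp=[
    [0, 0, 0.5],
    [0, 0, 0.5],
    [0, 0, 0.5],
  ],
  twist=[
    [0, 0, 0],
    [0, 0, 0],
    [0, 0, 0],
  ],
)

```text
t: 16.7
position: [0.5348, 0.1709, 0.0331]
tool_rot: [-0.0, 1.571, 0.0]
ft_force: [0.0, 0.0, -1.2]
opening: 0.512
```

step_arm(
  jaw=[0.3, 0.3, 0.3],
  dp=[
    [0, 0, 0.5],
    [0, 0, 0.5],
    [0, 0, 0.5],
  ],
  twist=[
    [0, 0, 0],
    [0, 0, 0],
    [0, 0, 0],
  ],
)

```text
t: 17.0
position: [0.5363, 0.1709, 0.0331]
tool_rot: [0.0, 1.571, -0.0]
ft_force: [-0.1, -0.3, 0.1]
opening: 0.512
```

step_arm(
  jaw=[0.3, 0.3, 0.3],
  dp=[
    [0, 0, 0.5],
    [0, 0, 0.5],
    [0, 0, 0.5],
  ],
  twist=[
    [0, 0, 0],
    [0, 0, 0],
    [0, 0, 0],
  ],
)

```text
t: 17.3
position: [0.5378, 0.1709, 0.0331]
tool_rot: [0.0, 1.571, -0.0]
ft_force: [-0.9, -0.1, -1.1]
opening: 0.509
```

step_arm(
  jaw=[0.3, 0.3, 0.3],
  dp=[
    [0, 0, 0.5],
    [0, 0, 0.5],
    [0, 0, 0.5],
  ],
  twist=[
    [0, 0, 0],
    [0, 0, 0],
    [0, 0, 0],
  ],
)

```text
t: 17.6
position: [0.5393, 0.1709, 0.0331]
tool_rot: [-0.0, 1.571, 0.0]
ft_force: [0.1, 0.1, -0.2]
opening: 0.512
```

step_arm(
  jaw=[0.3, 0.3, 0.3],
  dp=[
    [0, 0, 0.5],
    [0, 0, 0.5],
    [0, 0, 0.5],
  ],
  twist=[
    [0, 0, 0],
    [0, 0, 0],
    [0, 0, 0],
  ],
)

```text
t: 17.9
position: [0.5407, 0.1709, 0.0331]
tool_rot: [-0.0, 1.571, -0.0]
ft_force: [0.5, 0.9, -0.2]
opening: 0.511
```

step_arm(
  jaw=[0.3, 0.3, 0.3],
  dp=[
    [0, 0, 0.5],
    [0, 0, 0.5],
    [0, 0, 0.5],
  ],
  twist=[
    [0, 0, 0],
    [0, 0, 0],
    [0, 0, 0],
  ],
)

```text
t: 18.2
position: [0.5423, 0.1709, 0.0331]
tool_rot: [-0.0, 1.571, -0.0]
ft_force: [0.3, -0.3, -0.7]
opening: 0.511
```

step_arm(
  jaw=[0.3, 0.3, 0.3],
  dp=[
    [0, 0, 0.5],
    [0, 0, 0.5],
    [0, 0, 0.5],
  ],
  twist=[
    [0, 0, 0],
    [0, 0, 0],
    [0, 0, 0],
  ],
)

```text
t: 18.5
position: [0.5438, 0.1709, 0.0331]
tool_rot: [-0.0, 1.571, -0.0]
ft_force: [-0.7, -0.1, -0.7]
opening: 0.509
```

step_arm(
  jaw=[0.3, 0.3, 0.3],
  dp=[
    [0, 0, 0.5],
    [0, 0, 0.5],
    [0, 0, 0.5],
  ],
  twist=[
    [0, 0, 0],
    [0, 0, 0],
    [0, 0, 0],
  ],
)

```text
t: 18.8
position: [0.5452, 0.1709, 0.0331]
tool_rot: [-0.0, 1.571, 0.0]
ft_force: [0.0, -0.0, -1.6]
opening: 0.505
```

step_arm(
  jaw=[0.3, 0.3, 0.3],
  dp=[
    [0, 0, 0.5],
    [0, 0, 0.5],
    [0, 0, 0.5],
  ],
  twist=[
    [0, 0, 0],
    [0, 0, 0],
    [0, 0, 0],
  ],
)

```text
t: 19.1
position: [0.5468, 0.1709, 0.0331]
tool_rot: [-0.0, 1.571, 0.0]
ft_force: [-0.0, 1.7, -0.0]
opening: 0.514
```

step_arm(
  jaw=[0.3, 0.3, 0.3],
  dp=[
    [0, 0, 0.5],
    [0, 0, 0.5],
    [0, 0, 0.5],
  ],
  twist=[
    [0, 0, 0],
    [0, 0, 0],
    [0, 0, 0],
  ],
)

```text
t: 19.4
position: [0.5474, 0.1709, 0.0329]
tool_rot: [-0.0, 1.573, 0.0]
ft_force: [-6.5, 1.1, 2.4]
opening: 0.511
```

Contact with the stop: −6.5 N at TCP x = 0.5474. I'll ease off slightly, settle the plate onto the floor and release.

step_arm(
  jaw=[0.3, 0.3, 0.3, 0.3],
  dp=[
    [0, 0, -0.3],
    [0.3, 0, 0],
    [0.2, 0, 0],
    [0, 0, 0],
  ],
  twist=[
    [0, 0, 0],
    [0, 0, 0],
    [0, 0, 0],
    [0, 0, 0],
  ],
)

```text
t: 19.8
position: [0.5474, 0.1709, 0.0328]
tool_rot: [-0.0, 1.571, 0.0]
ft_force: [-6.0, -0.4, 4.4]
opening: 0.507
```

step_arm(
  jaw=[0.52, 0.54, 0.58, 0.65, 0.75, 0.8, 0.8],
  dp=[
    [0, 0, 0],
    [0, 0, 0],
    [0, 0, 0],
    [0, 0, 0],
    [0, 0, 0],
    [0, 0, 0],
    [0, 0, 0],
  ],
  twist=[
    [0, 0, 0],
    [0, 0, 0],
    [0, 0, 0],
    [0, 0, 0],
    [0, 0, 0],
    [0, 0, 0],
    [0, 0, 0],
  ],
  newtons=20,
)

```text
t: 20.5
position: [0.548, 0.1709, 0.0326]
tool_rot: [0.0, 1.571, -0.0]
ft_force: [1.1, 0.1, -0.1]
opening: 0.801
```

Run:
```python
from h import *
import pickle
f=grab('wrist');pickle.dump(f,open('f6.pkl','wb'))
cv2.imwrite('pics/m6.png',cv2.resize(f['img'][210:420,140:420],None,fx=2.5,fy=2.5)[:,:,::-1])
```

```text
(no output)
```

View pics/m6.png

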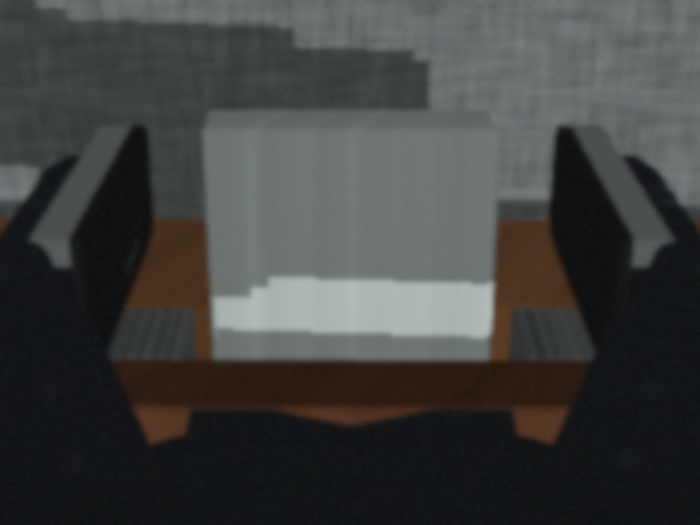

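The plate lies square and centred in the bay, and the pads are clear. Retreating straight up.

step_arm(
  jaw=[0.8, 0.8, 0.8, 0.8, 0.8, 0.8, 0.8, 0.8, 0.8, 0.8, 0.8, 0.8],
  dp=[
    [-5, 0, 0],
    [-10, 0, 0],
    [-15, 0, 0],
    [-20, 0, 0],
    [-20, 0, 0],
    [-20, 0, 0],
    [-10, 0, -15],
    [0, 0, -30],
    [0, 0, -30],
    [0, 0, -10],
    [0, 0, 0],
    [0, 0, 0],
  ],
  twist=[
    [0, 0, 0],
    [0, 0, 0],
    [0, 0, 0],
    [0, 0, 0],
    [0, 0, 0],
    [0, 0, 0],
    [0, 0, 0],
    [0, 0, 0],
    [0, 0, 0],
    [0, 0, 0],
    [0, 0, 0],
    [0, 0, 0],
  ],
)

```text
t: 21.75
position: [0.4635, 0.171, 0.133]
tool_rot: [0.0, 1.569, 0.0]
ft_force: [-0.6, -0.2, 0.4]
opening: 0.802
```

Run:
```python
from h import *
import pickle
f=grab('wrist');s=grab('scene');d=grab('side')
f0=pickle.load(open('f0.pkl','rb'))
hsv=cv2.cvtColor(f['img'],cv2.COLOR_RGB2HSV)
m=np.zeros(hsv.shape[:2],np.uint8); m[:,230:350]=((hsv[:,230:350,2]>80)&(hsv[:,230:350,1]<30))
r=lambda x,w,h:cv2.resize(x,(w,h),interpolation=cv2.INTER_CUBIC)
a=np.vstack([np.hstack([r(f['img'],400,300),r(s['img'][130:330,190:410],400,300)]),np.hstack([r(d['img'][110:290,190:400],400,300),r(f['img'][250:370,200:390],400,300)])])
cv2.imwrite('pics/m7.png',a[:,:,::-1])
```

```text
(no output)
```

View pics/m7.png

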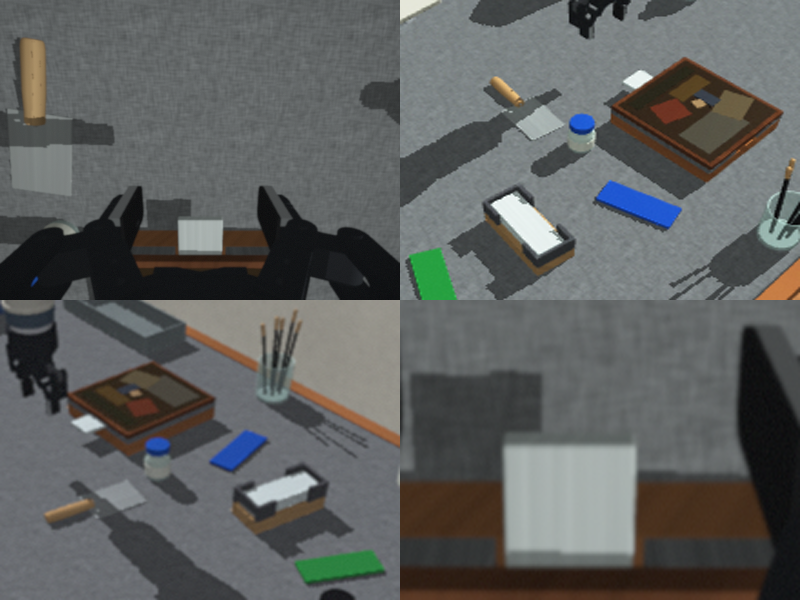

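The plate lies flat and square in the bay, the stack is in the magazine, and the bystanders have not visibly moved. Handing in.

```bash
python3 -c "
from station import order
print(order.finish_job())"
```

```text
the job is handed in; nothing more can be done
None
```

The bottom plate is out of the magazine and lying in the bay against the hidden stop. I handed the job in at about 22 s.

- **Magazine:** I pinched the plate across its projecting end and drew it straight out, feeling about 6 N at most in the readings. The three other plates dropped and stayed in.
- **Bay:** I slid the plate in until the force rose from about 0 to 6.5 N, well below the 15 N at which the stop gives way. By my estimate that was about 84 mm in from the mouth. I then set it on the floor and let go with about 6 N still on the stop.
- **Last checks:** The final pictures show the plate square and centred in the bay and the gripper clear of everything. The jars and spatula look unmoved by eye; I did not measure them, and the final crops do not show the left bottle and right jar clearly. The stop is out of sight, so that the plate rests against it comes from the force at release only. No check failed or disagreed.

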